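# Clamp a reagent bottle on the mixing platform with the travelling feed knob

## Task

Stand the amber bottle upright in the V of the clamping platform and let go of it. Then turn the black feed knob clockwise, following it as its carriage travels, until the rubber jaw holds the bottle snugly in the V with about 12 N (never squeeze it with more than 25 N), let go and leave it clamped. Move the carriage by its knob only, and leave the dropper bottle, the petri dish and the coverslip box where they are.

Things in the scene. Friction and masses are not known exactly. Their poses are not given: they have to be found in the camera images.
- amber_bottle: Brown glass bottle with a white screw cap that does not turn, loose, about 0.14 kg. Body 45 mm across up to 67 mm height, cap 34 mm across from 67 to 91 mm height: take it by the cap. Origin at the centre of its underside, z up.
- platform: Fixed grey aluminium platform, 90 mm (its x) by 230 mm (its y); its top, on which the bottle stands, is 12 mm above the worktop. Origin at the centre of its underside. At its +y end stands a fixed V block with rubber faces (90 degree V open towards -y), top 52 mm above the worktop. The carriage slides along its y axis.
- v_seat (a point): Nominal seat: point on the platform's top (12 mm above the worktop) under the centre of a bottle that touches both faces of the V. Axes as the platform's. The V block is bolted in slots and its true place is not measured: the true seat lies up to 5 mm from here along y, either way. Let the bottle down some 8 mm to the -y side of this point; the jaw pushes it home.
- carriage: Blue carriage block, 84 mm wide, top 42 mm above the worktop, with an upright jaw (top 52 mm above the worktop) facing +y. Origin on the knob's axis, 12 mm above the worktop, axes as the platform's. It slides 55 mm towards +y (towards the V) and at the start stands 22 to 50 mm short of a seated bottle. It must not be pushed itself.
- pad_face (a point): Centre of the flat rubber face of the carriage's jaw, 70 mm to the +y side of the knob's axis; it looks towards +y, is 58 mm wide, 36 mm high. On a seated bottle it lies 22.5 mm to the -y side of the true seat. The pad is stiff: about 10 to 15 N for each mm after contact.
- feed_knob (a joint): Feed knob's angle, rad, growing clockwise seen from above. A pinion moves carriage and knob 15 mm towards +y for each rad, always in step. Drive friction takes 0.30 N m at the knob; squeezing adds 0.015 N m per N at the jaw (a push on the knob along +y helps N for N). Friction holds the jaw when the knob is let go, up to about 20 N.
- knob_grip (a point): Point on the knob's vertical axis at the height to grip it (66 mm above the worktop as the knob stands, 24 mm above the carriage's top). Round fluted black knob, 40 mm across, from 53 to 79 mm above the worktop, with a white pointer line on top. It can be gripped at any yaw; it travels with the carriage.
- dropper_bottle: Bystander: small brown dropper bottle with a black rubber teat, 30 mm across, 89 mm high, loose. Origin at the centre of its underside.
- petri_dish: Bystander: petri dish with agar, 101 mm across, 16 mm high, loose. Origin at the centre of its underside.
- coverslip_box: Bystander: small white plastic box, 34 x 52 x 16 mm, loose. Origin at the centre of its underside.
There are look-alikes about, which are no part of the job. What is shaped like the platform but pink is not meant.

How it is judged:
On the way, in this order (a step that is already met when the one before it is completed fails the run):
1. the bottle stands upright on the platform at the V, let go, not yet clamped (horizontal distance between amber_bottle and v_seat below 0.022 m and z of amber_bottle in the frame of v_seat below 0.004 m and angle between amber_bottle's own z axis and vertical below 0.12 rad and contact force between the fingers and amber_bottle below 0.1 N and contact force between carriage and amber_bottle below 2 N), for 0.2 s.
2. the jaw squeezes the bottle with 6 to 18 N (contact force between carriage and amber_bottle between 6 and 18 N and horizontal distance between amber_bottle and v_seat below 0.011 m), for 0.2 s.
At the end, for the whole second after the job is handed in: The bottle stands upright (within 0.12 rad) on the platform within 11 mm of the nominal seat, home in the V, at rest, and the carriage's jaw holds it there with 6 to 18 N after the knob has been let go (all of step 2 and z of amber_bottle in the frame of v_seat below 0.004 m and angle between amber_bottle's own z axis and vertical below 0.12 rad and linear speed of amber_bottle below 0.01 m/s); the robot touches nothing.
It fails at once if the bottle is squeezed by the jaw with more than 25 N (contact force between carriage and amber_bottle above 25 N).
It fails at once if the fingers push the carriage itself with more than 15 N (contact force between the fingers and carriage above 15 N).
It fails at once if a bystander is moved more than 20 mm (distance of any of dropper_bottle, petri_dish, coverslip_box from where it was at the start of the episode above 0.02 m).
It also fails if it takes over 72 s, if anything falls off the work surface, if the arm or the gripper's body presses on something with over 40 N, if the wrist force passes 120 N, or if a joint passes its speed limit or range.

## Robot

A 7-joint arm with a two-finger parallel gripper is mounted at the origin on a cart in front of the work surface, level with it; the furniture and walls round the work are solid. World frame = base frame: x ahead of the robot, y to its left, z up, the work surface at z = 0. Lengths are in m, angles in rad, forces in N, time in s.
With the tool pointing down it reaches from about 0.4 to 0.9 m from the base axis. Payload 5.5 kg.
Tool frame: the origin (TCP) lies midway between the tips of the shut fingers; the grasp point (between the pads) lies 19 mm behind it (pinch_z is the distance from the TCP to the grasp point, in m); z points along the fingers, y is the line along which they close (so a half turn about z gives the same grasp; the last joint's range is limited). The gripper opens to 92 mm and grips with 3 to 60 N. Pads are 19 mm wide; open, the fingers measure 130 mm over their backs; the gripper's body (75 mm by 190 mm) begins 47 mm behind the grasp point.
Start: joints at [-1.041, 0.501, -0.427, 1.55, 0.221, 1.138, -0.21], TCP at [0.171, 0.627, 0.227] pointing down, gripper open.
Joint ranges: [-2.88, 2.88], [-0.31, 2.03], [-1.54, 1.56], [0.2, 2.42], [-1.41, 4.55], [0.19, 2.02], [-2.57, 2.57]. Speed limits (rad/s): [2.57, 2.57, 3.14, 3.14, 3.14, 3.14, 3.14].

## Interface

Orientations are given as a unit quaternion [x, y, z, w].
In Python, from rig import get_obs, camera, calibration, hand_in, pinch_z gives the robot as it stands. The module is installed in compiled form; this text tells all that it offers.
- The arm moves only by the shell command python3 -m crank 'ROWS' [FORCE]. ROWS is a JSON object of lists of equal length, an entry for each row: "grip": the finger opening in mm, from 0 to 91.8; "delta_pos": the shift along the tool's x, y, z in mm, a list of three; "turn": the turn about the tool's z in degrees. A call has exactly 10 rows; each row is the pose to reach, as a shift and turn from the pose commanded when the call began, along the tool's axes at that moment; what a row does not reach only later rows make up. A row lasts 1/12 s, in which the tool goes at most 41.7 mm and 7.16 degrees, less where a joint would pass 70% of its speed; a pose out of reach is approached as far as the arm can. A call with a gripper value outside its range is refused whole. The fingers move at their own pace and stop on an object; FORCE is the grip in N (left out, the last holds). Time passes only in rows, so rows that repeat a pose let the fingers close, or fill a call up. It gives the time, the measured TCP pose, the force, the opening and the grip force at its end, in the units of the state.
- get_obs(): the state, without advancing time (a new reading comes with each control period).
- camera(name): name is "side" or "top"; returns the picture (400x640x3 uint8, red, green, blue); there is no depth.
- calibration(name): a dict with "camera_matrix" (3x3 intrinsics, pixels), "dist_coeffs" ([k1, k2, p1, p2, k3] as OpenCV has them; the pictures are not rectified), "world_to_cam" (4x4, takes a point from world to camera coordinates). Camera axes: x right, y down, z forward; pixel columns grow to the right and rows downward; lengths in m; the calibration is good to about 2 mm. A picture is of the moment at which its call begins. calibration takes no time and is no camera call.
- hand_in(): hands the job in; it is judged then, once.
The state is a dict: "time": time; "joints": joint angles; "joint_velocities": joint speeds; "effort": joint torques, N m; "ee_pos": TCP position; "tool_rot": TCP orientation; "ft_force": force on the tool from outside, world axes, zero at the start; "ft_torque": the same for the moment, N m; "width": finger opening in m; "grip_force": force on a finger pad.
Only numpy, scipy, OpenCV 4.12 (cv2) and the standard library are available. Lean on these libraries where they do the work, as an engineer would, in place of code of your own. Each camera call takes 0.05 s, during which the arm holds its last target. There are 200 camera calls.

## Working session

There is one attempt and no reset: what is moved stays moved. The work goes in short steps, Python scripts to look and compute and a shell command to move; the robot and the scene stay as the last step left them, time stands still between calls to the robot, and variables do not carry over. Pictures are saved under pics/ and viewed, at most 10 in all, crops included, and the job is handed in when it is done.

```bash
mkdir -p pics; cat > h.py <<'E'
import numpy as np, cv2
from rig import *
def ray(name,u,v):
    c=calibration(name);K=np.array(c["camera_matrix"]);D=np.array(c["dist_coeffs"]);T=np.array(c["world_to_cam"])
    p=cv2.undistortPoints(np.array([[[u,v]]],float),K,D)[0,0]
    R=T[:3,:3];o=-R.T@T[:3,3];d=R.T@np.array([p[0],p[1],1]);return o,d
def at(name,u,v,z):
    o,d=ray(name,u,v);return (o+d*(z-o[2])/d[2]).round(4)
def proj(name,P):
    c=calibration(name);T=np.array(c["world_to_cam"])
    return cv2.projectPoints(np.array(P,float).reshape(-1,3),cv2.Rodrigues(T[:3,:3])[0],T[:3,3],np.array(c["camera_matrix"]),np.array(c["dist_coeffs"]))[0][:,0].round(1)
def snap(name,f,crop=None,s=1):
    im=camera(name)[:,:,::-1]
    if crop: a,b,c,d=crop; im=im[b:d,a:c]
    cv2.imwrite(f,cv2.resize(im,None,fx=s,fy=s,interpolation=cv2.INTER_CUBIC))
E
python3 - <<'E'
from h import *
snap("top","pics/t0.png");snap("side","pics/s0.png")
for n in("top","side"):
    o,d=ray(n,320,200);print(n,o,d)
o=get_obs();print(o["ee_pos"],o["tool_rot"],o["time"],o["width"],pinch_z)
E
```

```text
top [ 0.44581188 -0.05492052  1.38344521] [ 0.04766988 -0.0400334  -0.99827894]
side [ 0.25375168 -1.24582172  0.77407213] [ 0.19681159  0.85699686 -0.47721866]
[0.17124089 0.62638579 0.22576616] [ 1.32982096e-01  9.91118047e-01 -8.69677550e-04 -1.47795764e-04] 0.1 0.0921157524845065 0.0188
```

View pics/t0.png

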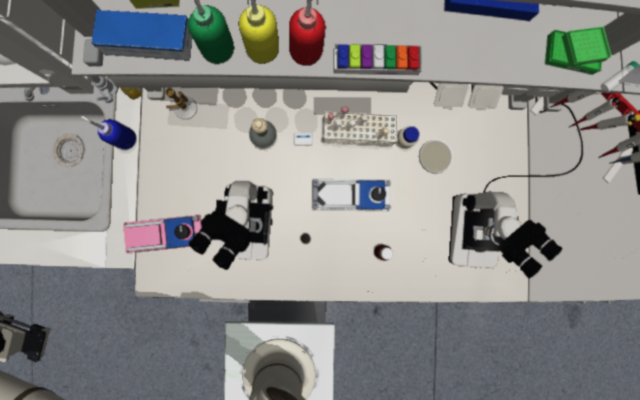

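View pics/s0.png

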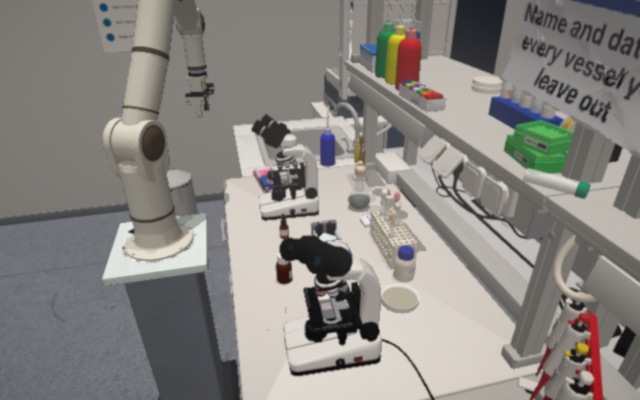

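The top view shows these candidates:
- **Amber bottle:** brown with a white cap at (384,252). The look-alikes are the dropper with a black teat at (305,238) and the blue-capped bottle at (408,137).
- **Platform:** grey and blue at (350,195). The pink one at (160,233) is not meant.
- **Bystanders:** the dish is at (435,156) and the box at (303,139).

I choose the white-capped bottle and the grey platform, and check both in one crop.

```bash
python3 - <<'E'
from h import *
snap("top","pics/t1.png",(295,165,415,265),6.6)
E
```

```text
(no output)
```

View pics/t1.png

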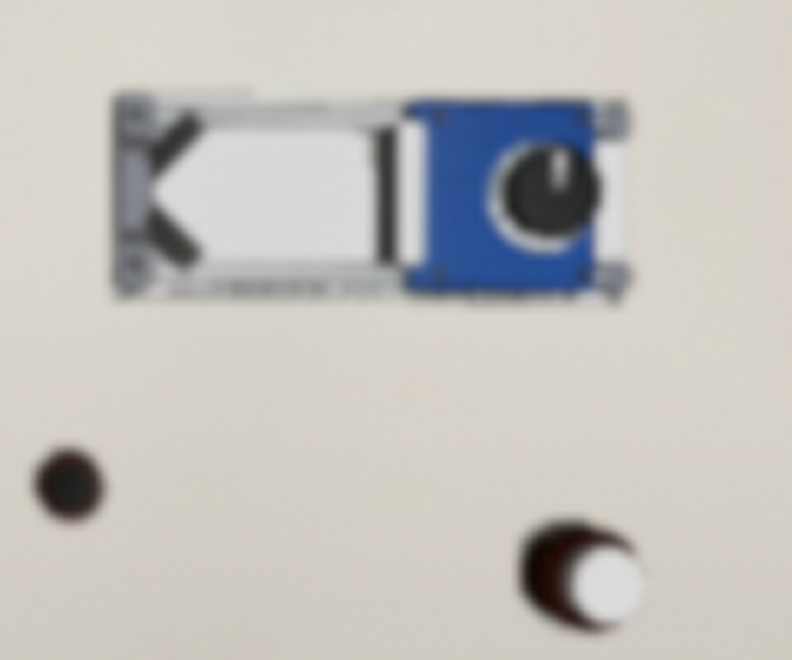

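```bash
python3 - <<'E'
from h import *
def px(U,V):return (U+.5)/6.6-.5+295,(V+.5)/6.6-.5+165
for n,U,V,z in [("cap",607,585,.091),("knob",550,193,.079),("padtop",378,195,.052),("padA",380,128,.052),("padB",380,262,.052),
 ("carrTL",410,102,.042),("carrBL",408,291,.042),("carrTR",592,102,.042),("carrBR",590,291,.042),
 ("platR",627,200,.012),("Vback",115,192,.052),("VtipA",196,116,.052),("VtipB",192,268,.052),("Vapex",152,190,.012),("VTLcorner",115,95,.012),("VBL",115,297,.012),("VTRc",625,100,.012),("BRc",622,300,.012)]:
    print(n,at("top",*px(U,V),z))
c=at("top",*px(607,585),.091)
b=proj("top",[[c[0],c[1],0],[c[0]+.0225,c[1],0.067],[c[0],c[1]+.0225,0.067],[c[0],c[1]+.0225,0]])
print([( (u+.5-295)*6.6-.5,(v+.5-165)*6.6-.5) for u,v in b]); print(proj("side",[[c[0],c[1],0],[c[0],c[1],.091]]))
from scipy.spatial.transform import Rotation as R
print(R.from_quat(get_obs()["tool_rot"]).as_matrix().round(3))
E
```

```text
cap [ 0.3652 -0.2924  0.091 ]
knob [ 0.5287 -0.268   0.079 ]
padtop [ 0.528  -0.1982  0.052 ]
padA [ 0.5568 -0.1986  0.052 ]
padB [ 0.4992 -0.1995  0.052 ]
carrTL [ 0.5692 -0.2125  0.042 ]
carrBL [ 0.4874 -0.2129  0.042 ]
carrTR [ 0.5711 -0.2919  0.042 ]
carrBR [ 0.489  -0.2921  0.042 ]
platR [ 0.5306 -0.3134  0.012 ]
Vback [ 0.5268 -0.0854  0.052 ]
VtipA [ 0.5602 -0.1194  0.052 ]
VtipB [ 0.495  -0.1189  0.052 ]
Vapex [ 0.5305 -0.1026  0.012 ]
VTLcorner [ 0.5721 -0.0854  0.012 ]
VBL [ 0.483  -0.0872  0.012 ]
VTRc [ 0.5751 -0.312   0.012 ]
BRc [ 0.4863 -0.3117  0.012 ]
[(np.float64(569.7399999999998), np.float64(571.7199999999999)), (np.float64(597.4600000000002), np.float64(528.16)), (np.float64(544.0), np.float64(580.3)), (np.float64(519.58), np.float64(571.06))]
[[284.1 279.5]
 [282.4 253.5]]
[[-0.965  0.264 -0.   ]
 [ 0.264  0.965 -0.002]
 [ 0.    -0.002 -1.   ]]
```

```bash
python3 - <<'E'
from h import *
# microscope left: eyepiece tops triangulated from top/side pixels
for (a,b) in [((200,245),(262,122)),((222,262),(287,128)),((237,190),(300,145))]:
    o,d=ray("top",*a);p,e=ray("side",*b);d/=np.linalg.norm(d);e/=np.linalg.norm(e)
    s=np.linalg.lstsq(np.c_[d,-e],p-o,rcond=None)[0];print((o+s[0]*d).round(3),(p+s[1]*e).round(3))
o,d=ray("top",530,245);
for z in(0,.2,.3):print(at("top",535,260,z),at("top",452,230,z))
# tool-frame shift for waypoint
from scipy.spatial.transform import Rotation as R
s=get_obs();M=R.from_quat(s["tool_rot"]).as_matrix()
for w in([.171,.626,.5],[.42,.3,.5],[.46,-.1,.5],[.3652,-.2924,.2]): print(w,(M.T@(np.array(w)-s["ee_pos"])*1000).round())
E
```

```text
[0.389 0.172 0.313] [0.38  0.173 0.313]
[0.353 0.119 0.322] [0.454 0.1   0.31 ]
[0.52  0.1   0.245] [0.496 0.104 0.244]
[ 0.3438 -0.7668  0.    ] [ 0.431 -0.505  0.   ]
[ 0.3585 -0.6639  0.2   ] [ 0.4331 -0.4399  0.2   ]
[ 0.3659 -0.6124  0.3   ] [ 0.4342 -0.4074  0.3   ]
[0.171, 0.626, 0.5] [   0.   -1. -274.]
[0.42, 0.3, 0.5] [-326. -250. -274.]
[0.46, -0.1, 0.5] [-470. -625. -273.]
[0.3652, -0.2924, 0.2] [-429. -835.   27.]
```

```bash
python3 -m crank '{"grip":[70,70,70,70,70,70,70,70,70,70],"delta_pos":[[0,0,-40],[0,0,-80],[0,0,-120],[0,0,-160],[0,0,-200],[0,0,-240],[-25,-20,-255],[-55,-40,-255],[-85,-62,-255],[-115,-85,-255]],"turn":[0,0,0,0,0,0,0,0,0,0]}' 20
```

```text
time: 0.98
ee_pos: [0.2604, 0.5137, 0.4816]
tool_rot: [0.132, 0.991, 0.0, -0.0]
ft_force: [1.8, 0.4, -0.4]
width: 0.0701
grip_force: 0.0
```

```bash
python3 -m crank '{"grip":[70,70,70,70,70,70,70,70,70,70],"delta_pos":[[-30,-23,0],[-60,-46,0],[-90,-70,0],[-120,-94,0],[-150,-118,0],[-180,-142,0],[-210,-166,0],[-222,-200,0],[-234,-236,0],[-246,-270,0]],"turn":[0,0,0,0,0,0,0,0,0,0]}'
python3 -m crank '{"grip":[70,70,70,70,70,70,70,70,70,70],"delta_pos":[[-12,-34,0],[-24,-70,0],[-36,-105,0],[-48,-140,0],[-60,-175,0],[-72,-210,0],[-84,-245,0],[-96,-280,0],[-96,-280,0],[-96,-280,0]],"turn":[0,0,0,0,0,0,0,0,0,0]}'
python3 - <<'E'
from h import *
s=get_obs();print(np.round(s["joints"],2),s["ee_pos"])
from scipy.spatial.transform import Rotation as R
M=R.from_quat(s["tool_rot"]).as_matrix();print((M.T@(np.array([.3652,-.2924,.2])-s["ee_pos"])*1000).round())
E
```

```text
time: 1.82
ee_pos: [0.4259, 0.1872, 0.4812]
tool_rot: [0.133, 0.991, -0.0, -0.0]
ft_force: [0.8, -0.7, -0.5]
width: 0.0701
grip_force: 0.0
time: 2.65
ee_pos: [0.4443, -0.1083, 0.4815]
tool_rot: [0.136, 0.991, -0.0, -0.0]
ft_force: [0.5, 0.9, 0.3]
width: 0.0701
grip_force: 0.0
[-0.06 -0.04  0.23  1.62  0.01  1.56  1.47] [ 0.44425556 -0.10826559  0.48145461]
[  26. -199.  281.]
```

```bash
python3 -m crank '{"grip":[70,70,70,70,70,70,70,70,70,70],"delta_pos":[[3,-25,25],[7,-50,55],[10,-75,85],[13,-100,115],[17,-125,150],[20,-150,185],[23,-175,220],[26,-199,255],[26,-199,280],[26,-199,280]],"turn":[0,0,0,0,0,0,0,0,0,0]}'
python3 - <<'E'
from h import *
s=get_obs();print(np.round(s["joints"],2),s["ee_pos"])
snap("top","pics/t2.png",(340,210,430,280),6)
from scipy.spatial.transform import Rotation as R
M=R.from_quat(s["tool_rot"]).as_matrix();print((M.T@(np.array([.3652,-.2924,.0705])-s["ee_pos"])*1000).round(1))
E
```

```text
time: 3.48
ee_pos: [0.3635, -0.2888, 0.1966]
tool_rot: [0.134, 0.991, 0.002, -0.005]
ft_force: [-1.3, 0.9, -0.6]
width: 0.0701
grip_force: 0.0
[ 0.2   0.19  0.46  2.05 -0.1   0.93  2.02] [ 0.36349185 -0.28875006  0.19656821]
[ -3.9  -3.4 126. ]
```

```bash
python3 -m crank '{"grip":[70,70,70,70,70,70,70,70,70,70],"delta_pos":[[0,0,15],[0,0,30],[0,0,45],[0,0,60],[0,0,75],[0,0,85],[0,0,90],[0,0,90],[0,0,90],[0,0,90]],"turn":[0,0,0,0,0,0,0,0,0,0]}'
cat >> h.py <<'E'
def to(w):
    from scipy.spatial.transform import Rotation as R
    s=get_obs();M=R.from_quat(s["tool_rot"]).as_matrix();print("j",np.round(s["joints"],2),"ee",s["ee_pos"].round(4) if hasattr(s["ee_pos"],'round') else s["ee_pos"],"z",M[:,2].round(3),"y",M[:,1].round(3),"d",(M.T@(np.array(w)-s["ee_pos"])*1000).round(1), "f",np.round(s["ft_force"],1),np.round(s["ft_torque"],2))
E
python3 -c "
from h import *
to([.3652,-.2924,.0705])"
```

```text
time: 4.37
ee_pos: [0.3682, -0.2913, 0.1127]
tool_rot: [0.133, 0.991, -0.0, 0.001]
ft_force: [0.4, -0.1, 0.5]
width: 0.07
grip_force: 0.0
j [ 0.25  0.33  0.42  2.11 -0.2   0.73  2.11] ee [ 0.3682 -0.2913  0.1127] z [ 0.002 -0.001 -1.   ] y [ 0.263  0.965 -0.   ] d [ 2.6 -1.8 42.2] f [ 0.4 -0.1  0.5] [-0.01  0.01 -0.04]
```

```bash
python3 -m crank '{"grip":[70,70,70,70,70,70,60,45,30,25],"delta_pos":[[2.6,-1.8,12],[2.6,-1.8,24],[2.6,-1.8,36],[2.6,-1.8,42],[2.6,-1.8,42],[2.6,-1.8,42],[2.6,-1.8,42],[2.6,-1.8,42],[2.6,-1.8,42],[2.6,-1.8,42]],"turn":[0,0,0,0,0,0,0,0,0,0]}' 20
python3 -m crank '{"grip":[20,20,20,20,20,20,20,20,20,20],"delta_pos":[[0,0,0],[0,0,0],[0,0,0],[0,0,0],[0,0,-8],[0,0,-20],[0,0,-40],[0,0,-60],[0,0,-75],[0,0,-75]],"turn":[0,0,0,0,0,0,0,0,0,0]}'
python3 -c "
from h import *
to([.5276,-.140,.12])
snap('side','pics/s2.png',(230,200,340,290),6)"
```

```text
time: 5.2
ee_pos: [0.3646, -0.2923, 0.0701]
tool_rot: [0.133, 0.991, -0.0, 0.0]
ft_force: [-0.3, -0.1, 0.7]
width: 0.048
grip_force: 0.0
time: 6.03
ee_pos: [0.3658, -0.2935, 0.1477]
tool_rot: [0.133, 0.991, -0.001, 0.002]
ft_force: [0.5, 0.4, -0.7]
width: 0.0328
grip_force: 20.0
j [ 0.23  0.27  0.45  2.09 -0.16  0.81  2.08] ee [ 0.3658 -0.2935  0.1477] z [ 0.005 -0.003 -1.   ] y [ 0.264  0.965 -0.001] d [-115.4  190.8   28. ] f [ 0.5  0.4 -0.7] [-0.01 -0.08 -0.05]
```

View pics/s2.png

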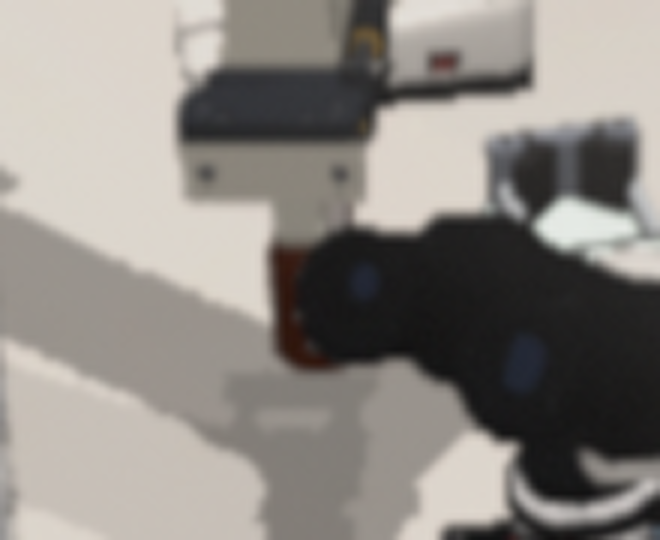

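The bottle hangs upright in the gripper, its body at crop (295,300), partly behind the microscope's eyepiece. I now carry it to the V.

```bash
python3 -m crank '{"grip":[20,20,20,20,20,20,20,20,20,20],"delta_pos":[[-6,10,-8],[-20,34,-15],[-36,60,-15],[-53,87,-15],[-70,115,-15],[-86,142,-15],[-100,166,-15],[-110,183,-15],[-115,191,-15],[-115,191,-15]],"turn":[0,0,0,0,0,0,0,0,0,0]}'
python3 -m crank '{"grip":[20,20,20,20,20,20,20,20,20,20],"delta_pos":[[0,0,5],[0,0,15],[0,0,25],[0,0,35],[0,0,45],[0,0,50],[0,0,50],[0,0,50],[0,0,50],[0,0,50]],"turn":[0,0,0,0,0,0,0,0,0,0]}'
python3 -c "
from h import *
to([.5276,-.140,.0825])"
```

```text
time: 6.92
ee_pos: [0.5263, -0.1359, 0.1585]
tool_rot: [0.131, 0.991, 0.0, -0.001]
ft_force: [0.5, 0.4, -1.1]
width: 0.0331
grip_force: 20.0
time: 7.75
ee_pos: [0.5261, -0.1383, 0.1102]
tool_rot: [0.133, 0.991, -0.0, 0.001]
ft_force: [1.2, -0.4, -0.6]
width: 0.0332
grip_force: 20.0
j [-0.06  0.44  0.33  1.94 -0.2   0.79  1.68] ee [ 0.5261 -0.1383  0.1102] z [ 0.001 -0.    -1.   ] y [0.263 0.965 0.   ] d [-1.9 -1.2 27.7] f [ 1.2 -0.4 -0.6] [-0.03 -0.   -0.02]
```

```bash
python3 -m crank '{"grip":[20,20,20,20,20,20,20,20,20,20],"delta_pos":[[-2,-1,6],[-2,-1,12],[-2,-1,18],[-2,-1,22],[-2,-1,24],[-2,-1,26],[-2,-1,27],[-2,-1,27.5],[-2,-1,27.5],[-2,-1,27.5]],"turn":[0,0,0,0,0,0,0,0,0,0]}'
python3 -c "
from h import *
to([.5276,-.140,.0825])"
```

```text
time: 8.58
ee_pos: [0.5274, -0.1398, 0.0824]
tool_rot: [0.133, 0.991, -0.0, 0.0]
ft_force: [-0.2, 0.1, -1.2]
width: 0.0332
grip_force: 20.0
j [-0.04  0.49  0.31  1.95 -0.22  0.74  1.7 ] ee [ 0.5274 -0.1398  0.0824] z [ 0. -0. -1.] y [0.264 0.965 0.   ] d [-0.3 -0.1 -0.1] f [-0.2  0.1 -1.2] [ 0.   -0.05  0.04]
```

```bash
python3 -m crank '{"grip":[20,20,20,20,20,20,33,40,45,50],"delta_pos":[[0,0,0.3],[0,0,0.6],[0,0,0.9],[0,0,1.0],[0,0,1.0],[0,0,1.0],[0,0,1.0],[0,0,1.0],[0,0,1.0],[0,0,1.0]],"turn":[0,0,0,0,0,0,0,0,0,0]}'
python3 -m crank '{"grip":[50,50,50,50,50,50,50,50,50,50],"delta_pos":[[0,0,0],[0,0,0],[0,0,0],[0,0,-8],[0,0,-20],[0,0,-45],[0,0,-75],[0,0,-105],[0,0,-110],[0,0,-110]],"turn":[0,0,0,0,0,0,0,0,0,0]}'
python3 -c "
from h import *
to([.5287,-.268,.2])"
```

```text
time: 9.42
ee_pos: [0.5271, -0.1397, 0.081]
tool_rot: [0.133, 0.991, 0.0, -0.0]
ft_force: [0.2, 1.0, -0.0]
width: 0.0472
grip_force: 0.0
time: 10.25
ee_pos: [0.5294, -0.1403, 0.195]
tool_rot: [0.133, 0.991, 0.0, 0.003]
ft_force: [0.3, -0.1, 0.4]
width: 0.0501
grip_force: 0.0
j [-0.09  0.33  0.36  1.87 -0.14  0.96  1.64] ee [ 0.5294 -0.1403  0.195 ] z [ 0.007 -0.001 -1.   ] y [0.264 0.965 0.001] d [ -33.  -123.3   -5. ] f [ 0.3 -0.1  0.4] [0.03 0.01 0.01]
```

```bash
python3 -m crank '{"grip":[60,60,60,60,60,60,60,60,60,60],"delta_pos":[[-3,-12,0],[-8,-30,0],[-14,-52,0],[-20,-75,0],[-26,-98,0],[-30,-112,0],[-32,-121,0],[-33,-123,0],[-33,-123,0],[-33,-123,0]],"turn":[0,0,0,0,0,0,0,0,0,0]}'
python3 -c "
from h import *
to([.5287,-.268,.052])
snap('top','pics/t3.png',(295,165,415,225),6.6)"
```

```text
time: 11.08
ee_pos: [0.5266, -0.2656, 0.1907]
tool_rot: [0.132, 0.991, 0.001, -0.0]
ft_force: [-0.2, 0.5, -0.8]
width: 0.0598
grip_force: 0.0
j [ 0.12  0.42  0.39  1.76 -0.19  1.    1.89] ee [ 0.5266 -0.2656  0.1907] z [-0.001  0.001 -1.   ] y [0.263 0.965 0.001] d [ -2.8  -1.9 138.7] f [-0.2  0.5 -0.8] [-0.01  0.01  0.05]
```

View pics/t3.png

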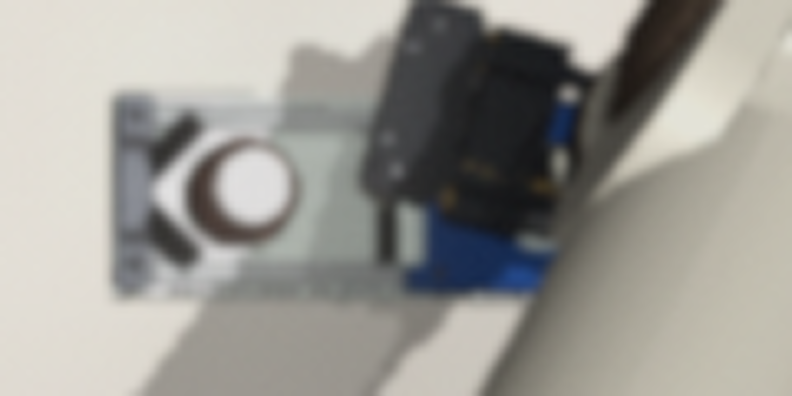

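The bottle stands free and upright in front of the V, with its cap at crop (254,187) and a gap to both V faces and to the jaw. Next is the knob.

```bash
python3 -m crank '{"grip":[60,60,60,60,60,60,60,60,60,60],"delta_pos":[[-2,-1,15],[-2,-1,32],[-2,-1,50],[-2,-1,68],[-2,-1,82],[-2,-1,90],[-2,-1,92],[-2,-1,92],[-2,-1,92],[-2,-1,92]],"turn":[0,0,0,0,0,0,0,0,0,0]}'
python3 -c "
from h import *
to([.5288,-.268,.052])"
```

```text
time: 11.97
ee_pos: [0.5291, -0.2687, 0.1003]
tool_rot: [0.133, 0.991, -0.0, 0.001]
ft_force: [1.3, -0.6, -0.2]
width: 0.0599
grip_force: 0.0
j [ 0.15  0.54  0.36  1.82 -0.25  0.83  1.93] ee [ 0.5291 -0.2687  0.1003] z [ 0.002 -0.001 -1.   ] y [ 0.263  0.965 -0.   ] d [ 0.6  0.6 48.3] f [ 1.3 -0.6 -0.2] [-0.02  0.03  0.02]
```

```bash
python3 -m crank '{"grip":[60,60,60,60,60,60,60,60,60,60],"delta_pos":[[0.6,0.6,10],[0.6,0.6,20],[0.6,0.6,30],[0.6,0.6,38],[0.6,0.6,43],[0.6,0.6,46],[0.6,0.6,48],[0.6,0.6,48],[0.6,0.6,48],[0.6,0.6,48]],"turn":[0,0,0,0,0,0,0,0,0,0]}' 45
python3 -m crank '{"grip":[55,50,46,44,42,40,36,30,30,30],"delta_pos":[[0,0,0],[0,0,0],[0,0,0],[0,0,0],[0,0,0],[0,0,0],[0,0,0],[0,0,0],[0,0,0],[0,0,0]],"turn":[0,0,0,0,0,0,0,0,0,0]}'
python3 -c "
from h import *
to([.5288,-.268,.052])"
```

```text
time: 12.8
ee_pos: [0.5282, -0.268, 0.0516]
tool_rot: [0.133, 0.991, -0.0, 0.0]
ft_force: [-0.1, 0.1, -0.2]
width: 0.0602
grip_force: 0.0
time: 13.63
ee_pos: [0.5273, -0.2707, 0.0515]
tool_rot: [0.134, 0.991, -0.002, 0.0]
ft_force: [-1.5, -5.9, -0.1]
width: 0.0391
grip_force: 45.0
j [ 0.17  0.61  0.33  1.84 -0.28  0.74  1.96] ee [ 0.5273 -0.2707  0.0515] z [ 0.    -0.003 -1.   ] y [ 0.266  0.964 -0.003] d [-0.8  3.  -0.5] f [-1.5 -5.9 -0.1] [-1.23  0.22  0.05]
```

```bash
python3 -m crank '{"grip":[30,30,30,30,30,30,30,30,30,30],"delta_pos":[[0.4,-1.3,0],[0.9,0.2,0],[1.3,1.7,0],[1.75,3.2,0],[2.2,4.75,0],[2.6,6.25,0],[3.05,7.75,0],[3.5,9.3,0],[3.95,10.8,0],[4.4,12.3,0]],"turn":[6,12,18,24,30,36,42,48,54,60]}' 45
cat >> h.py <<'E'
def kn(k0=-.2707):
    from scipy.spatial.transform import Rotation as R
    s=get_obs();M=R.from_quat(s["tool_rot"]).as_matrix();y=M[:,1]
    p=np.array([-.0145,1,0]);yaw=(np.degrees(np.arctan2(y[1],y[0])))
    print("j7",round(s["joints"][6],2),"ee",np.round(s["ee_pos"],4),"turned",round(74.7-yaw,1),"exp dy mm",round((74.7-yaw)*.2618,1),"dy",round((s["ee_pos"][1]-k0)*1000,1),"per10deg tool",(M.T@p*2.618).round(2),"M",(M[:2,:2]).round(3).tolist(),"f",np.round(s["ft_force"],1),np.round(s["ft_torque"],2),"w",round(s["width"],4),"t",s["time"])
E
python3 -c "
from h import *
kn()"
```

```text
time: 14.47
ee_pos: [0.5298, -0.2525, 0.0515]
tool_rot: [0.611, 0.791, 0.002, 0.001]
ft_force: [5.8, 3.2, -3.4]
width: 0.0392
grip_force: 45.0
j7 1.08 ee [ 0.5298 -0.2525  0.0515] turned 60.1 exp dy mm 15.7 dy 18.2 per10deg tool [2.54 0.62 0.  ] M [[-0.252, 0.968], [0.968, 0.252]] f [ 5.8  3.2 -3.4] [ 0.44 -1.22  0.42] w 0.0392 t 14.4667
```

```bash
python3 -m crank '{"grip":[30,30,30,30,30,30,30,30,30,30],"delta_pos":[[0,0,0],[0,0,0],[0,0,0],[0,0,0],[0,0,0],[0,0,0],[0,0,0],[0,0,0],[0,0,0],[0,0,0]],"turn":[0,0,0,0,0,0,0,0,0,0]}' 45
python3 -c "
from h import *
kn();snap('top','pics/t4.png',(295,165,415,225),6.6)"
```

```text
time: 15.3
ee_pos: [0.5298, -0.2525, 0.0515]
tool_rot: [0.609, 0.793, 0.002, 0.001]
ft_force: [6.3, 2.9, -2.5]
width: 0.0392
grip_force: 45.0
j7 1.08 ee [ 0.5298 -0.2525  0.0515] turned 59.8 exp dy mm 15.7 dy 18.2 per10deg tool [2.54 0.64 0.01] M [[-0.257, 0.966], [0.966, 0.257]] f [ 6.3  2.9 -2.5] [ 0.62 -1.19 -0.22] w 0.0392 t 15.3
```

View pics/t4.png

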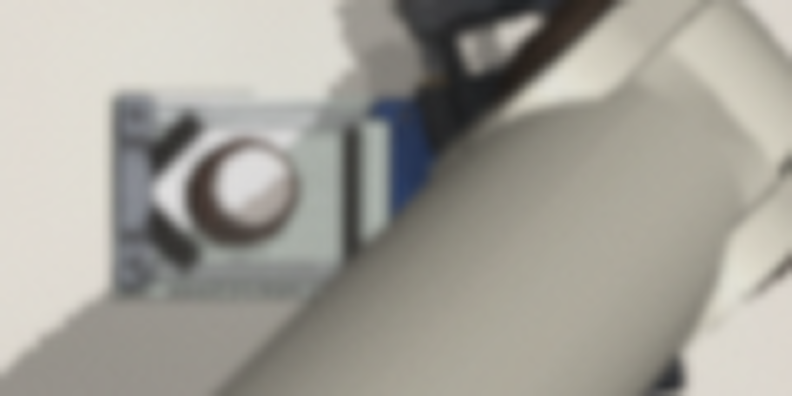

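The jaw edge moved from crop column 379 to about 344, roughly 15 mm, which matches 60° with no slip. The bottle is untouched at (245,187). I keep turning and shift the command to take out the offset.

```bash
python3 -m crank '{"grip":[30,30,30,30,30,30,30,30,30,30],"delta_pos":[[2.4,1.9,0],[4.8,3.9,0],[6.3,4.3,0],[7.8,4.7,0],[9.4,5.1,0],[10.9,5.45,0],[12.4,5.85,0],[13.9,6.2,0],[15.5,6.6,0],[17.0,7.0,0]],"turn":[6,12,18,24,30,36,42,48,54,60]}' 45
python3 -c "
from h import *
kn()"
```

```text
time: 16.18
ee_pos: [0.5333, -0.2378, 0.0516]
tool_rot: [0.925, 0.38, 0.002, 0.003]
ft_force: [11.3, -5.6, -11.0]
width: 0.0394
grip_force: 45.0
j7 0.19 ee [ 0.5333 -0.2378  0.0516] turned 120.1 exp dy mm 31.4 dy 32.9 per10deg tool [ 1.81 -1.89 -0.01] M [[0.712, 0.702], [0.702, -0.712]] f [ 11.3  -5.6 -11. ] [-1.29 -2.17  0.29] w 0.0394 t 16.1833
```

The offset of TCP from knob axis turns with the tool: I gripped 3.7 mm off centre along tool x, so the axis started at (0.5308, −0.2718). I'll re-grip centred before the squeeze.

```bash
python3 -m crank '{"grip":[45,55,60,60,60,60,60,60,60,60],"delta_pos":[[0,0,0],[0,0,0],[0,0,0],[-2,3.1,0],[-2,3.1,0],[-2,3.1,0],[-2,3.1,0],[-2,3.1,0],[-2,3.1,0],[-2,3.1,0]],"turn":[0,0,0,0,0,0,0,0,0,0]}' 45
python3 -c "
from h import *
kn(-.2718)"
python3 -m crank '{"grip":[50,46,44,42,40,36,30,30,30,30],"delta_pos":[[0,0,0],[0,0,0],[0,0,0],[0,0,0],[0,0,0],[0,0,0],[0,0,0],[0,0,0],[0,0,0],[0,0,0]],"turn":[0,0,0,0,0,0,0,0,0,0]}'
python3 -c "
from h import *
kn(-.2718);print(get_obs()['effort']);snap('top','pics/t5.png',(295,165,415,225),6.6)"
```

```text
time: 17.02
ee_pos: [0.53, -0.2401, 0.0512]
tool_rot: [0.925, 0.38, 0.0, -0.0]
ft_force: [-0.7, -0.2, 0.1]
width: 0.0601
grip_force: 0.0
j7 0.19 ee [ 0.53   -0.2401  0.0512] turned 120.0 exp dy mm 31.4 dy 31.7 per10deg tool [ 1.82 -1.89  0.  ] M [[0.711, 0.704], [0.704, -0.711]] f [-0.7 -0.2  0.1] [-0.11  0.14  0.  ] w 0.0601 t 17.0167
time: 17.85
ee_pos: [0.5304, -0.2406, 0.0513]
tool_rot: [0.925, 0.38, 0.0, 0.0]
ft_force: [1.8, -1.7, -1.9]
width: 0.039
grip_force: 45.0
j7 0.19 ee [ 0.5304 -0.2406  0.0513] turned 120.0 exp dy mm 31.4 dy 31.2 per10deg tool [ 1.81 -1.89 -0.  ] M [[0.711, 0.704], [0.704, -0.711]] f [ 1.8 -1.7 -1.9] [-0.56 -0.4   0.05] w 0.039 t 17.85
[-5.69188781e-01 -5.19460130e+01  1.54023689e+01 -1.64407879e+01
  1.79678346e-01  1.13911785e+00 -9.41233156e-03]
```

View pics/t5.png

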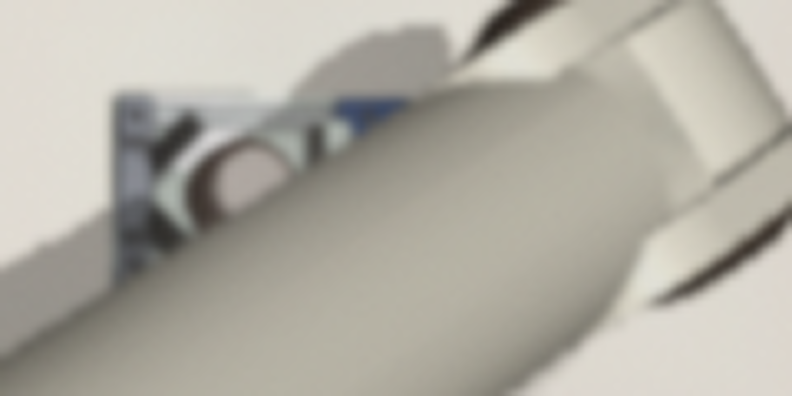

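The jaw edge is at crop (308,140) and the bottle at (240,185), not yet touched. I advance in smaller steps and watch the torque.

```bash
python3 -m crank '{"grip":[30,30,30,30,30,30,30,30,30,30],"delta_pos":[[0.63,-0.66,0],[1.27,-1.32,0],[1.9,-1.98,0],[2.53,-2.65,0],[3.17,-3.31,0],[3.8,-3.97,0],[4.43,-4.63,0],[5.07,-5.29,0],[5.7,-5.95,0],[6.33,-6.6,0]],"turn":[3.5,7,10.5,14,17.5,21,24.5,28,31.5,35]}' 45
cat >> h.py <<'E'
def st():
    s=get_obs();kn(-.2718);print("eff",np.round(s["effort"][4:],3))
E
python3 -c "
from h import *
st()"
```

```text
time: 18.73
ee_pos: [0.5303, -0.2312, 0.0513]
tool_rot: [0.997, 0.084, 0.0, 0.0]
ft_force: [2.1, -3.4, -3.2]
width: 0.0391
grip_force: 45.0
j7 -0.34 ee [ 0.5303 -0.2312  0.0513] turned 155.1 exp dy mm 40.6 dy 40.6 per10deg tool [ 0.4  -2.59 -0.  ] M [[0.986, 0.167], [0.167, -0.986]] f [ 2.1 -3.4 -3.2] [-0.53 -0.32  0.29] w 0.0391 t 18.7333
eff [0.22  0.99  0.568]
```

```bash
python3 -m crank '{"grip":[30,30,30,30,30,30,30,30,30,30],"delta_pos":[[0.05,-0.31,0],[0.1,-0.62,0],[0.15,-0.93,0],[0.2,-1.24,0],[0.25,-1.55,0],[0.3,-1.86,0],[0.35,-2.17,0],[0.4,-2.48,0],[0.45,-2.79,0],[0.5,-3.1,0]],"turn":[1.2,2.4,3.6,4.8,6,7.2,8.4,9.6,10.8,12]}' 45
python3 -c "
from h import *
st()"
```

```text
time: 19.57
ee_pos: [0.5302, -0.228, 0.0513]
tool_rot: [1.0, -0.021, 0.0, 0.0]
ft_force: [3.8, -3.7, -3.3]
width: 0.0394
grip_force: 45.0
j7 -0.52 ee [ 0.5302 -0.228   0.0513] turned 167.1 exp dy mm 43.7 dy 43.8 per10deg tool [-0.15 -2.61 -0.  ] M [[0.999, -0.042], [-0.042, -0.999]] f [ 3.8 -3.7 -3.3] [-0.75 -0.65  0.3 ] w 0.0394 t 19.5667
eff [0.411 1.553 0.03 ]
```

```bash
python3 -m crank '{"grip":[30,30,30,30,30,30,30,30,30,30],"delta_pos":[[-0.01,-0.1,0],[-0.01,-0.2,0],[-0.02,-0.3,0],[-0.02,-0.4,0],[-0.03,-0.5,0],[-0.04,-0.65,0],[-0.04,-0.75,0],[-0.05,-0.85,0],[-0.05,-0.95,0],[-0.06,-1.05,0]],"turn":[0.4,0.8,1.2,1.6,2,2.4,2.8,3.2,3.6,4]}' 45
python3 -c "
from h import *
st();snap('top','pics/t6.png',(295,165,355,210),13)"
```

```text
time: 20.4
ee_pos: [0.5302, -0.2269, 0.0513]
tool_rot: [0.998, -0.055, 0.0, 0.0]
ft_force: [3.4, -3.5, -3.9]
width: 0.0392
grip_force: 45.0
j7 -0.58 ee [ 0.5302 -0.2269  0.0513] turned 171.1 exp dy mm 44.8 dy 44.9 per10deg tool [-0.33 -2.6  -0.  ] M [[0.994, -0.111], [-0.111, -0.994]] f [ 3.4 -3.5 -3.9] [-0.66 -0.61  0.26] w 0.0392 t 20.4
eff [ 0.396  1.563 -0.166]
```

View pics/t6.png

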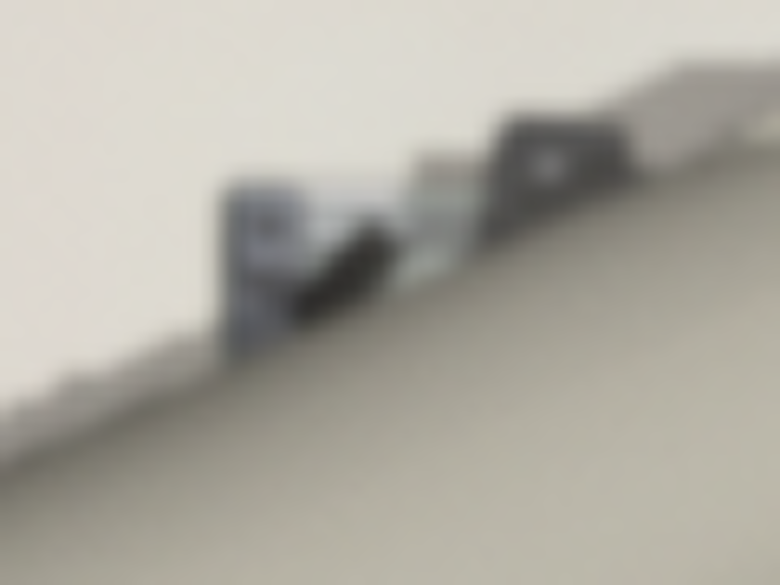

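The arm hides the bottle in this view, so I rely on the knob torque. It reads 0.26 N m, still free running.

```bash
python3 -m crank '{"grip":[30,30,30,30,30,30,30,30,30,30],"delta_pos":[[-0.02,-0.1,0],[-0.03,-0.2,0],[-0.05,-0.3,0],[-0.06,-0.4,0],[-0.08,-0.5,0],[-0.09,-0.6,0],[-0.1,-0.7,0],[-0.12,-0.8,0],[-0.13,-0.9,0],[-0.15,-1.04,0]],"turn":[0.4,0.8,1.2,1.6,2,2.4,2.8,3.2,3.6,4]}' 45
python3 -c "
from h import *
st()"
```

```text
time: 21.28
ee_pos: [0.5302, -0.2259, 0.0513]
tool_rot: [0.996, -0.09, 0.0, 0.0]
ft_force: [3.0, -3.6, -4.2]
width: 0.039
grip_force: 45.0
j7 -0.64 ee [ 0.5302 -0.2259  0.0513] turned 175.0 exp dy mm 45.8 dy 45.9 per10deg tool [-0.51 -2.57 -0.  ] M [[0.984, -0.18], [-0.18, -0.984]] f [ 3.  -3.6 -4.2] [-0.73 -0.72  0.27] w 0.039 t 21.2833
eff [ 0.417  1.581 -0.163]
```

```bash
python3 -m crank '{"grip":[30,30,30,30,30,30,30,30,30,30],"delta_pos":[[-0.02,-0.1,0],[-0.04,-0.2,0],[-0.06,-0.3,0],[-0.08,-0.4,0],[-0.1,-0.5,0],[-0.13,-0.6,0],[-0.15,-0.7,0],[-0.17,-0.8,0],[-0.19,-0.9,0],[-0.21,-1.03,0]],"turn":[0.4,0.8,1.2,1.6,2,2.4,2.8,3.2,3.6,4]}' 45
python3 -c "
from h import *
st()"
```

```text
time: 22.12
ee_pos: [0.5302, -0.2248, 0.0513]
tool_rot: [0.992, -0.125, 0.0, 0.0]
ft_force: [4.3, -2.5, -3.0]
width: 0.0394
grip_force: 45.0
j7 -0.71 ee [ 0.5302 -0.2248  0.0513] turned 179.1 exp dy mm 46.9 dy 47.0 per10deg tool [-0.69 -2.53 -0.  ] M [[0.969, -0.248], [-0.248, -0.969]] f [ 4.3 -2.5 -3. ] [-0.64 -0.75  0.25] w 0.0394 t 22.1167
eff [ 0.44   1.557 -0.163]
```

```bash
python3 -m crank '{"grip":[30,30,30,30,30,30,30,30,30,30],"delta_pos":[[-0.03,-0.1,0],[-0.06,-0.2,0],[-0.08,-0.3,0],[-0.11,-0.4,0],[-0.14,-0.5,0],[-0.17,-0.6,0],[-0.2,-0.7,0],[-0.22,-0.8,0],[-0.25,-0.9,0],[-0.28,-1.01,0]],"turn":[0.4,0.8,1.2,1.6,2,2.4,2.8,3.2,3.6,4]}' 45
python3 -c "
from h import *
st()"
```

```text
time: 22.95
ee_pos: [0.5302, -0.2237, 0.0513]
tool_rot: [0.987, -0.159, 0.0, -0.0]
ft_force: [3.4, -3.3, -3.7]
width: 0.0391
grip_force: 45.0
j7 -0.77 ee [ 0.5302 -0.2237  0.0513] turned 183.0 exp dy mm 47.9 dy 48.1 per10deg tool [-0.86 -2.47 -0.  ] M [[0.949, -0.315], [-0.315, -0.949]] f [ 3.4 -3.3 -3.7] [-0.67 -0.68  0.25] w 0.0391 t 22.95
eff [ 0.472  1.533 -0.164]
```

```bash
python3 -m crank '{"grip":[30,30,30,30,30,30,30,30,30,30],"delta_pos":[[-0.03,-0.1,0],[-0.07,-0.2,0],[-0.1,-0.3,0],[-0.14,-0.4,0],[-0.17,-0.5,0],[-0.21,-0.6,0],[-0.24,-0.7,0],[-0.28,-0.8,0],[-0.31,-0.9,0],[-0.35,-0.99,0]],"turn":[0.4,0.8,1.2,1.6,2,2.4,2.8,3.2,3.6,4]}' 45
python3 -c "
from h import *
st()"
```

```text
time: 23.78
ee_pos: [0.5302, -0.2227, 0.0513]
tool_rot: [0.981, -0.194, 0.0, -0.0]
ft_force: [4.4, -3.4, -3.6]
width: 0.0392
grip_force: 45.0
j7 -0.83 ee [ 0.5302 -0.2227  0.0513] turned 187.0 exp dy mm 49.0 dy 49.1 per10deg tool [-1.03 -2.41 -0.  ] M [[0.925, -0.38], [-0.38, -0.925]] f [ 4.4 -3.4 -3.6] [-0.67 -0.67  0.32] w 0.0392 t 23.7833
eff [ 0.471  1.537 -0.212]
```

```bash
python3 -m crank '{"grip":[30,30,30,30,30,30,30,30,30,30],"delta_pos":[[-0.02,-0.05,0],[-0.04,-0.1,0],[-0.06,-0.15,0],[-0.09,-0.2,0],[-0.11,-0.25,0],[-0.13,-0.3,0],[-0.15,-0.35,0],[-0.17,-0.4,0],[-0.19,-0.44,0],[-0.21,-0.48,0]],"turn":[0.2,0.4,0.6,0.8,1,1.2,1.4,1.6,1.8,2]}' 45
python3 -c "
from h import *
st()"
```

```text
time: 24.62
ee_pos: [0.5302, -0.2222, 0.0513]
tool_rot: [0.978, -0.211, 0.0, 0.0]
ft_force: [3.8, -3.4, -3.5]
width: 0.0391
grip_force: 45.0
j7 -0.86 ee [ 0.5302 -0.2222  0.0513] turned 189.0 exp dy mm 49.5 dy 49.6 per10deg tool [-1.11 -2.37 -0.  ] M [[0.911, -0.412], [-0.412, -0.911]] f [ 3.8 -3.4 -3.5] [-0.67 -0.74  0.38] w 0.0391 t 24.6167
eff [ 0.415  1.575 -0.341]
```

```bash
python3 -m crank '{"grip":[30,30,30,30,30,30,30,30,30,30],"delta_pos":[[0,0,0],[0,0,0],[0,0,0],[0,0,0],[0,0,0],[0,0,0],[0,0,0],[-0.01,-0.02,0],[-0.02,-0.05,0],[-0.03,-0.07,0]],"turn":[0,0,0,0,0,0,0,0.1,0.2,0.3]}' 45
python3 -c "
from h import *
for i in range(4):
    s=get_obs();print(s['ft_torque'][2],s['effort'][6]);camera('side')
st()"
```

```text
time: 25.45
ee_pos: [0.5302, -0.2221, 0.0513]
tool_rot: [0.977, -0.213, 0.0, 0.0]
ft_force: [4.1, -3.3, -3.9]
width: 0.039
grip_force: 45.0
0.3962590912246984 -0.3783401660621166
0.38040702293470396 -0.3779442887753248
0.35661406922612127 -0.35689428448677063
0.37937288553130366 -0.3494344465434551
j7 -0.87 ee [ 0.5302 -0.2221  0.0513] turned 189.3 exp dy mm 49.6 dy 49.7 per10deg tool [-1.12 -2.36 -0.  ] M [[0.909, -0.417], [-0.417, -0.909]] f [ 3.3 -4.1 -3.5] [-0.7  -0.65  0.38] w 0.0391 t 25.65
eff [ 0.433  1.578 -0.349]
```

The free-running torque was 0.25–0.27 N m. It is now about 0.39, a rise of about 0.13, so roughly 9 N. Joint 7 effort suggests 12–14 N, so the squeeze is in range. I let go and rise.

```bash
python3 -m crank '{"grip":[42,48,54,60,60,60,60,60,60,60],"delta_pos":[[0,0,0],[0,0,0],[0,0,0],[0,0,0],[0,0,0],[0,0,-8],[0,0,-25],[0,0,-50],[0,0,-80],[0,0,-110]],"turn":[0,0,0,0,0,0,0,0,0,0]}' 45
python3 -m crank '{"grip":[60,60,60,60,60,60,60,60,60,60],"delta_pos":[[0,0,-30],[0,0,-60],[0,0,-90],[0,20,-120],[0,45,-150],[0,75,-170],[0,105,-170],[0,130,-170],[0,140,-170],[0,140,-170]],"turn":[0,0,0,0,0,0,0,0,0,0]}'
python3 -c "
from h import *
st();snap('top','pics/t7.png',(295,165,415,225),6.6)"
```

```text
time: 26.48
ee_pos: [0.529, -0.222, 0.1626]
tool_rot: [0.977, -0.213, -0.001, -0.0]
ft_force: [0.9, -0.3, -0.3]
width: 0.0599
grip_force: 0.0
time: 27.32
ee_pos: [0.4691, -0.3519, 0.332]
tool_rot: [0.976, -0.216, 0.0, 0.0]
ft_force: [0.6, 0.5, 1.0]
width: 0.06
grip_force: 0.0
j7 -0.87 ee [ 0.4691 -0.3519  0.332 ] turned 189.6 exp dy mm 49.6 dy -80.1 per10deg tool [-1.14 -2.36 -0.  ] M [[0.907, -0.421], [-0.421, -0.907]] f [0.6 0.5 1. ] [-0.03  0.21 -0.  ] w 0.06 t 27.3167
eff [-0.106 -0.107  0.276]
```

View pics/t7.png

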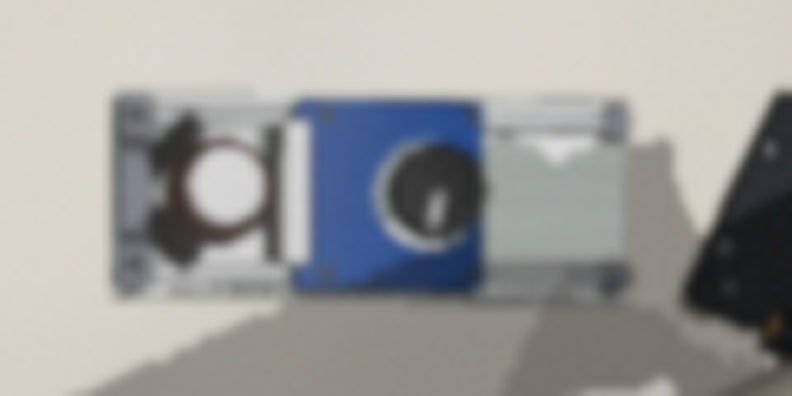

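The bottle (cap at crop (227,187)) sits upright against both V faces. The jaw edge at column 270 touches it, the pointer has turned about 190°, and the gripper is clear.

```bash
python3 -c "
from rig import hand_in
print(hand_in())"
```

```text
the job is handed in; nothing more can be done
None
```

I handed the job in at about 27 s: the bottle stands upright in the V, the jaw holds it with an estimated 9–13 N worked out from the knob torque, and the gripper is clear; no verdict came back.

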